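Strip a blender base of its left-hand coupling and cushions

ROBOT

A 6-joint arm with a two-finger parallel gripper is mounted at the origin on the work surface. World frame = base frame: x ahead of the robot, y to its left, z up, the work surface at z = 0. Lengths are in m, angles in rad, forces in N, time in s.
With the tool pointing down it reaches from about 0.3 to 0.875 m from the base axis. Payload 6.4 kg.
Tool frame: the origin (TCP) lies midway between the tips of the shut fingers; the grasp point (between the pads) lies 19 mm behind it (ctrl.tcp_to_grasp is the distance from the TCP to the grasp point, in m); z points along the fingers, y is the direction in which the jaws open and shut (so a half turn about z gives the same grasp; the last joint's range is limited). The gripper opens to 85 mm and grips with 20 to 120 N. Pads are 22 mm wide; open, the fingers measure 114 mm over their backs; the gripper's body (76 mm by 85 mm) begins 54 mm behind the grasp point. The pads swing forward as they close: fully open they stand 13 mm farther back than shut.
Start: joints at [1.085, 0.181, 1.607, -0, 1.354, -0.206], TCP at [0.159, 0.553, 0.196] pointing down, gripper open.
Joint ranges: [-2.99, 2.99], [-0.89, 2.07], [0.3, 2.58], [-1.14, 4.28], [0, 2.63], [-3.12, 3.12]. Speed limits (rad/s): [2.57, 2.57, 3.01, 3.14, 3.14, 3.14].

INTERFACE

Orientations are given as a unit quaternion [w, x, y, z].
In Python, from bench import monitor, imaging, order, spotter, ctrl gives the robot as it stands.
- The arm moves only by the shell command python3 -m pendant 'ROWS'. ROWS is JSON, a list that holds one entry, the list of rows, each a list of 5 numbers: the shift along the world's x, y, z in mm, then the turn about the world's z in degrees, then the finger opening in mm, from 0 to 85.4. A call has 1 to 8 rows; each row shifts and turns the commanded pose from where the row before left it; what a row does not reach is not made up. A row lasts 1/8 s, in which the tool goes at most 62.5 mm and 10.7 degrees, less where a joint would pass 70% of its speed; a pose out of reach is approached as far as the arm can. A call with a gripper value outside its range is refused whole. The fingers move at their own pace and stop on an object; the grip force is fixed at half the most. Time passes only in rows, so rows that do not move let the fingers close. It gives the time, the measured TCP pose, the force and the opening at its end, in the units of the state.
- monitor.get_obs(): the state, without advancing time (a new reading comes with each control period).
- imaging.camera(name): name is "scene" or "side" or "wrist"; returns a dict with "img" (384x512x3 uint8, red, green, blue), "vfov" (degrees; the focal length in pixels is half the picture's height over the tangent of half this angle, whatever the lens; pixels are square), "cx", "cy" (the principal point, pixels), "origin" and "orientation" of the camera in the world. Camera axes: x right, y down, z forward; pixel columns grow to the right and rows downward; lengths in m; the calibration is good to about 2 mm. The wrist camera is an equidistant fisheye: a pixel r from the principal point sees the ray r / f radians off the axis. A picture is of the moment at which its call begins. There is no depth.
- order.hand_in(): hands the job in, once; it reports no verdict.
Trained networks look in the newest picture that a camera, given by its name, has taken for a name from the list of things; names that differ only in an ending like _2 or _b are one class to them, and where a whole thing is asked for, a point or a joint stands for the part that bears it (a point fixed in the world has none). Each returns a list of dicts, best first, with "confidence" (0 to 1); they miss things now and then, are a little off and sometimes report something else, mostly with a low value. They report only what shows in the picture. A call takes as long as a camera call. They do not tell look-alikes from the thing itself.
- spotter.recognise(camera, thing): "at" ([x, y, z] in m, in the coordinates of the camera as it stood for that picture, good to about 4 mm: the middle of the surface that is visible of it).
- spotter.tip_of(camera, thing): "at" ([x, y, z] in m, in the coordinates of the camera as it stood for that picture, good to about 4 mm: a listed point, or the origin of a listed thing).
The state is a dict: "time_s": time; "q": joint angles; "dq": joint speeds; "joint_efforts": joint torques, N m; "eef_pos": TCP position; "eef_rot": TCP orientation; "wrist_force": force on the tool from outside, world axes, zero at the start; "torque": the same for the moment, N m; "opening": opening from 0.0 (shut) to 1.0 (fully open).
Only numpy, scipy, OpenCV 4.12 (cv2) and the standard library are available. Lean on these libraries where they do the work, as an engineer would, in place of code of your own. Each camera call takes 0.05 s, during which the arm holds its last target. There are 200 camera calls.

TASK

The drive coupling and the rubber jug cushions of this blender base are worn and have to come off for replacement. Switch the base off at its mains toggle before you move any of them, then unscrew the steel coupling from the spindle (it has a left-hand thread: it gives clockwise and stops dead the other way) and put it and every rubber cushion in the grey parts tray. Leave the bowl, the mug and the spoon where they are, and the switch off.

Things in the scene. Friction and masses are not known exactly. Their poses are not given: they have to be found in the camera images.
- motor_base: Blender motor base, jug off: a heavy fixed white box 200 x 200 mm, aluminium top deck 150 mm above the table. Origin at the centre of its underside, +z up. On its -x side (front) an apron, 100 mm wide, 80 mm deep, 100 mm high, carries the mains toggle. On the deck: the coupling in the middle, cushions at the corners, 75 mm from the middle along x and y.
- power (a joint): Mains toggle on the apron: a steel bat lever 8 mm thick, 13 mm at its end, tip 50 mm from the pivot. 0 = on (leans 0.45 rad to the front, the base's -x), 0.90 = off (leans 0.45 rad towards the deck, +x). A spring snaps it over the middle to either end; about 5 N at the tip is enough.
- toggle_tip (a point): Tip of the toggle lever; moves with it.
- toggle_pivot (a point): Pivot of the toggle, 100 mm above the table on the apron, 140 mm in front of the deck's middle; the lever swings about the base's y axis through it.
- spindle (a point): Where the spindle's axis meets the top deck (150 mm above the table). The upright spindle is fixed and does not turn, 27 mm thick over the thread, 34 mm high, with a coarse left-hand thread, lead 24 mm a turn. A spring washer round its foot makes the coupling's first part of the turn stiffer (about 0.15 N m).
- coupling: Steel hexagonal cap 46 mm across flats, hexagon 36 mm high, 43 mm with the toothed drive star on top. Origin at the centre of its open underside (at first 4.5 mm above the deck), +z up; flats face its x axis and every 60 degrees. Clockwise from above loosens it, climbing 24 mm a turn; free after about 315 degrees (21 mm). Anticlockwise it stops hard after about 15 degrees.
- tray: Loose open parts tray of grey sheet metal, 200 (x) x 280 (y) mm outside, walls 4 mm thick and 35 mm high, floor 4 mm. Origin at the centre of its underside. Roomy enough for all the parts side by side.
- bowl: Blue cereal bowl, 150 mm across, 55 mm high; bystander.
- mug: White mug, 80 mm across, 90 mm high; bystander.
- spoon: Spoon, 180 mm long, lying on the table; bystander.
- cushion1: Worn jug cushion: a block of black rubber 34 x 34 x 26 mm (height) standing loose on a corner of the deck. Origin at the centre of its underside, sides along its x and y. Two to four of the four corners have one; an absent one reads None.
- cushion2: Worn jug cushion: a block of black rubber 34 x 34 x 26 mm (height) standing loose on a corner of the deck. Origin at the centre of its underside, sides along its x and y. Two to four of the four corners have one; an absent one reads None.
- cushion3: Worn jug cushion: a block of black rubber 34 x 34 x 26 mm (height) standing loose on a corner of the deck. Origin at the centre of its underside, sides along its x and y. Two to four of the four corners have one; an absent one reads None.
- cushion4: Worn jug cushion: a block of black rubber 34 x 34 x 26 mm (height) standing loose on a corner of the deck. Origin at the centre of its underside, sides along its x and y. Two to four of the four corners have one; an absent one reads None.
Not all that is in view belongs to the job. What is shaped like the cushion1 but turquoise or yellow is not meant.

How it is judged:
By the outcome, as a careful person would: the job done as asked, in the order asked, and still so for the second after the job is handed in, with the robot touching nothing.
Of cushion1, cushion2, cushion3, cushion4 only 2 to 4 are there at a start; the rules pass over those that are not, and their reading is None.
At some moment in a run one of tray may be knocked a few centimetres aside while the robot is not near it.
Once in a run the grip may slacken for a moment while it holds something.
It also fails if it takes over 210 s, if anything falls off the work surface, if the arm or the gripper's body presses on something with over 40 N, if the wrist force passes 120 N, or if a joint passes its speed limit or range.

## Working session

There is one attempt and no reset: what is moved stays moved. The work goes in short steps, Python scripts to look and compute and a shell command to move; the robot and the scene stay as the last step left them, time stands still between calls to the robot, and variables do not carry over. Pictures are saved under pics/ and viewed, about 12 in all and at most 16, crops included, and the job is handed in when it is done.

```bash
mkdir -p pics; ls
cat > h.py <<'E'
import numpy as np, cv2
from bench import monitor, imaging, order, spotter, ctrl
from scipy.spatial.transform import Rotation as R
def rot(q): return R.from_quat([q[1],q[2],q[3],q[0]]).as_matrix()
def cam(n,save=None):
    c=imaging.camera(n)
    if save: cv2.imwrite('pics/'+save+'.png',c['img'][:,:,::-1])
    return c
def w(c,p): return np.array(c['origin'])+rot(c['orientation'])@np.array(p)
def f(c): return c['img'].shape[0]/2/np.tan(np.radians(c['vfov'])/2)
def ray(c,u,v,z,fish=False):
    x,y=(u-c['cx'])/f(c),(v-c['cy'])/f(c)
    if fish:
        r=np.hypot(x,y); d=np.array([x/r*np.sin(r),y/r*np.sin(r),np.cos(r)]) if r>0 else np.array([0,0,1.])
    else: d=np.array([x,y,1.])
    d=rot(c['orientation'])@d; o=np.array(c['origin'])
    return o+d*(z-o[2])/d[2]
def px(c,p,fish=False):
    d=rot(c['orientation']).T@(np.array(p)-np.array(c['origin']))
    if fish:
        r=np.hypot(d[0],d[1]); t=np.arctan2(r,d[2]); x,y=d[0]/r*t,d[1]/r*t
    else: x,y=d[0]/d[2],d[1]/d[2]
    return np.array([c['cx']+f(c)*x,c['cy']+f(c)*y])
def st():
    o=monitor.get_obs(); m=rot(o['eef_rot'])
    print('t',round(o['time_s'],2),'tcp',np.round(np.array(o['eef_pos'])*1000,1),'jawdeg',round(np.degrees(np.arctan2(m[1,1],m[0,1])),1),'q',np.round(o['q'],2),'F',np.round(o['wrist_force'],1),'T',np.round(o['torque'],2),'op',round(o['opening'],3))
def find(c,n,thing,k=5,fn='tip_of'):
    for d in getattr(spotter,fn)(n,thing)[:k]: print(n,thing,fn,round(d['confidence'],2),np.round(w(c,d['at'])*1000,0))
E
python3 - <<'E'
from h import *
st(); print(ctrl.tcp_to_grasp)
for n in ('scene','side'):
    c=cam(n,n+'0'); print(n,np.round(c['origin'],3),c['vfov'])
    for t in ('motor_base','spindle','coupling','toggle_tip','toggle_pivot','tray','cushion1','bowl','mug'): find(c,n,t)
E
```

```text
pics
t 0.0 tcp [158.5 552.1 195.4] jawdeg 74.0 q [ 1.08  0.18  1.61 -0.    1.35 -0.21] F [-0.5  1.3  0.1] T [ 0.02 -0.05  0.06] op 1.0
0.0187
scene [ 1.062 -0.27   0.501] 55.501203468685055
scene motor_base tip_of 0.8 [559. 181.  -1.]
scene spindle tip_of 0.7 [558. 179. 151.]
scene coupling tip_of 0.7 [556. 183. 153.]
scene toggle_tip tip_of 0.42 [404. 146. 149.]
scene toggle_pivot tip_of 0.63 [423. 149. 102.]
scene tray tip_of 0.92 [ 550. -210.    2.]
scene tray tip_of 0.26 [399. 143. 148.]
scene cushion1 tip_of 0.87 [623. 268. 153.]
scene cushion1 tip_of 0.81 [504.  91. 152.]
scene cushion1 tip_of 0.73 [536.   6.   2.]
scene cushion1 tip_of 0.67 [451.   6.   1.]
scene cushion1 tip_of 0.57 [652. 119. 152.]
scene bowl tip_of 0.6 [784.  17.   5.]
scene mug tip_of 0.62 [751. 153.   1.]
side [0.285 0.711 0.603] 44.07563310121334
side motor_base tip_of 0.59 [558. 181.   3.]
side spindle tip_of 0.73 [556. 181. 155.]
side coupling tip_of 0.61 [560. 181. 151.]
side coupling tip_of 0.48 [400. 149. 146.]
side toggle_tip tip_of 0.71 [756. 154.   2.]
side toggle_tip tip_of 0.67 [401. 150. 146.]
side toggle_pivot tip_of 0.69 [424. 155. 101.]
side tray tip_of 0.82 [ 551. -215.    1.]
side cushion1 tip_of 0.73 [501.  95. 151.]
side cushion1 tip_of 0.63 [621. 268. 153.]
side cushion1 tip_of 0.61 [449.   9.   4.]
side cushion1 tip_of 0.57 [650. 118. 152.]
side bowl tip_of 0.53 [ 550. -213.    0.]
side bowl tip_of 0.19 [503.  92. 149.]
side mug tip_of 0.94 [754. 153.   2.]
side mug tip_of 0.19 [419. 151. 102.]
```

```bash
python3 -c "
import cv2,numpy as np
a=cv2.imread('pics/scene0.png');b=cv2.imread('pics/side0.png')
cv2.imwrite('pics/both.png',np.vstack([a,b])[:, :])
print(a.shape)"
```

```text
(384, 512, 3)
```

View pics/scene0.png

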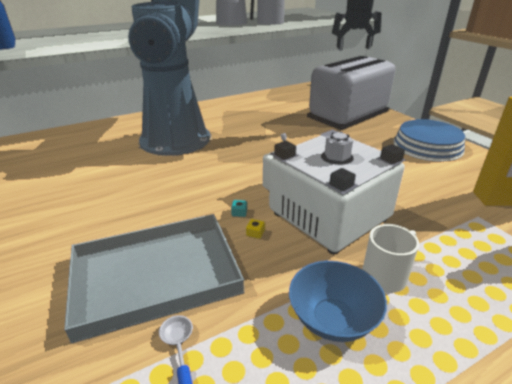

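View pics/side0.png

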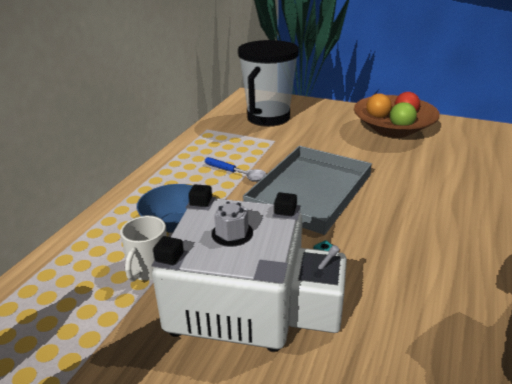

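Three black cushions on the deck, near world (622,268), (502,93) and (651,118) mm, with the front-left corner empty. The turquoise and yellow look-alikes are on the table, and the toggle leans to the front. First, move in front of the toggle.

```bash
python3 -m pendant '[[[25,-51,3,3.4,0],[25,-51,3,3.4,0],[25,-51,2,3.4,0],[25,-51,0,3.4,0],[25,-51,0,3.4,0],[25,-51,0,3.4,0],[25,-51,0,3.4,0],[15,-51,0,3.2,0]]]'
python3 - <<'E'
from h import *
st()
c=cam('wrist','w1')
print(c['origin'],rot(c['orientation'])[:,2])
for t in ('toggle_tip','toggle_pivot','spindle','coupling','cushion1'): find(c,'wrist',t)
for t in ('toggle_tip','toggle_pivot'):pass
E
```

```text
time_s: 2.0
eef_pos: [0.3496, 0.1429, 0.2047]
eef_rot: [0.001, -0.096, 0.995, -0.0]
wrist_force: [0.9, 0.2, -0.0]
opening: 0.002
t 2.0 tcp [349.6 142.9 204.7] jawdeg 101.1 q [ 0.07 -0.31  2.05 -0.    1.4  -1.69] F [ 0.9  0.2 -0. ] T [-0.    0.    0.01] op 0.002
[0.28156134 0.12954867 0.38245738] [ 0.26850211  0.05233759 -0.96185622]
wrist cushion1 tip_of 0.75 [448.   8.   2.]
wrist cushion1 tip_of 0.67 [533.   8.  -0.]
```

View pics/w1.png

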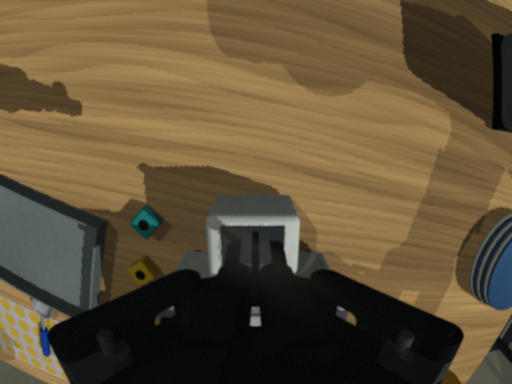

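The apron is square in view (columns 208 to 298) with the lever between the fingers. Now down and push along the base's +x.

```bash
python3 -m pendant '[[[0,0,-40,0,0],[0,0,-40,0,0],[12,2,0,0,0],[12,2,0,0,0],[12,2,0,0,0],[12,2,0,0,0],[10,2,0,0,0],[10,2,0,0,0]]]'
python3 -c "
from h import *
st()"
python3 -m pendant '[[[-20,-4,0,0,0],[-20,-4,0,0,0],[-20,-4,60,0,0],[0,0,0,0,0]]]'
python3 - <<'E'
from h import *
st()
for n in ('scene','side'):
    c=cam(n,n+'1')
    for t in ('toggle_tip','tray'): find(c,n,t)
a=cv2.imread('pics/side1.png')[180:350,130:380]; b=cv2.imread('pics/scene1.png')[100:250,240:430]
cv2.imwrite('pics/t1.png',np.hstack([cv2.resize(a,(400,300)),cv2.resize(b,(380,300))]))
E
```

```text
time_s: 3.3
eef_pos: [0.4176, 0.1567, 0.1244]
eef_rot: [0.0, -0.095, 0.995, -0.0]
wrist_force: [-1.1, -0.0, 0.9]
opening: -0.0
t 3.3 tcp [417.6 156.7 124.4] jawdeg 101.0 q [ 0.09 -0.03  1.99 -0.    1.18 -1.67] F [-1.1 -0.   0.9] T [0.01 0.06 0.02] op -0.0
time_s: 3.8
eef_pos: [0.3595, 0.1449, 0.1878]
eef_rot: [0.004, -0.096, 0.995, -0.0]
wrist_force: [1.2, 0.1, -0.1]
opening: 0.001
t 3.8 tcp [359.5 144.9 187.8] jawdeg 101.0 q [ 0.07 -0.27  2.06 -0.    1.35 -1.69] F [ 1.2  0.1 -0.1] T [-0.05 -0.04  0.03] op 0.001
scene toggle_tip tip_of 0.45 [560. 182.  -1.]
scene toggle_tip tip_of 0.41 [401. 144. 148.]
scene tray tip_of 0.66 [ 550. -210.    3.]
side toggle_tip tip_of 0.49 [400. 147. 143.]
side tray tip_of 0.62 [ 552. -214.    2.]
```

View pics/t1.png

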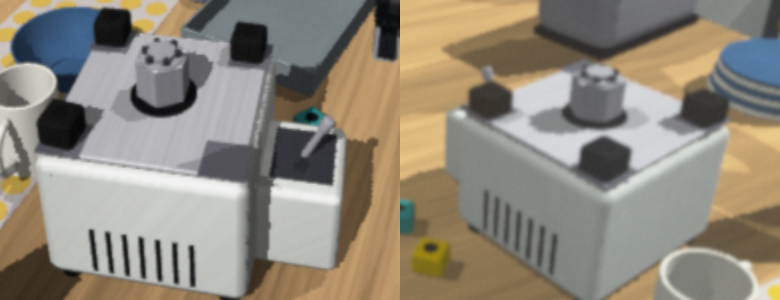

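The toggle is still forward (lever leaning right in the side view). I'll push further, shifted 4 mm, and look while in contact.

```bash
python3 -m pendant '[[[0,-4,0,0,0],[0,0,-60,0,0],[16,3,0,0,0],[16,4,0,0,0],[15,3,0,0,0],[12,2,0,0,0],[8,2,0,0,0],[0,0,0,0,0]]]'
python3 - <<'E'
from h import *
st()
a=cam('side','side2')['img'][180:350,200:400,::-1]; b=cam('wrist','w2')['img'][150:350,150:360,::-1]
cv2.imwrite('pics/t2.png',np.hstack([cv2.resize(a,(400,340)),cv2.resize(b,(380,340))]))
E
```

```text
time_s: 5.1
eef_pos: [0.4242, 0.1547, 0.1233]
eef_rot: [-0.0, -0.096, 0.995, -0.0]
wrist_force: [0.1, 1.4, -0.0]
opening: 0.0
t 5.1 tcp [424.2 154.7 123.3] jawdeg 101.0 q [ 0.09 -0.02  1.98 -0.    1.18 -1.68] F [ 0.1  1.4 -0. ] T [ 0.02 -0.03  0.  ] op 0.0
```

View pics/t2.png

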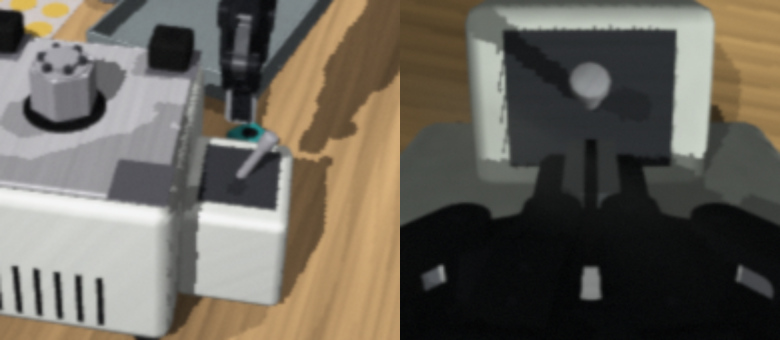

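Run:
```python
from h import *
o=monitor.get_obs(); T=np.array(o['eef_pos'])
for n in ('side','wrist'):
    c=cam(n); fi=n=='wrist'
    for k,p in dict(tcp=T,tip=[.401,.147,.145],piv=[.4225,.152,.1],off=[.444,.157,.145],yel=[.536,.006,.012]).items():
        q=px(c,p,fi)
        print(n,k,np.round(q), 'crop',np.round((q-[200,180])*2 if n=='side' else (q-[150,150])*[380/210,1.7]))
```

```text
side tcp [318. 257.] crop [237. 154.]
side tip [335. 247.] crop [270. 133.]
side piv [319. 268.] crop [238. 175.]
side off [306. 244.] crop [212. 128.]
side yel [282. 241.] crop [165. 123.]
wrist tcp [255. 224.] crop [190. 125.]
wrist tip [249. 198.] crop [180.  81.]
wrist piv [252. 210.] crop [184. 102.]
wrist off [252. 268.] crop [185. 201.]
wrist yel [113. 252.] crop [-67. 174.]
```

Run:
```python
from h import *
T=np.array(monitor.get_obs()['eef_pos'])
out=[]
for n,fi in (('side',0),('scene',0),('wrist',1)):
    c=cam(n); im=c['img'][:,:,::-1].copy(); q=px(c,T,fi)
    q2=px(c,T+[0,0,.05],fi)
    x,y=(q-[50,75]).astype(int); cr=np.ascontiguousarray(im[max(y,0):y+125,max(x,0):x+100])
    cr=cv2.resize(cr,(400,500),interpolation=cv2.INTER_CUBIC)
    for p,col in ((q,(0,0,255)),(q2,(0,255,0))):
        cv2.circle(cr,tuple(((p-[max(x,0),max(y,0)])*4).astype(int)),4,col,1)
    out.append(cv2.convertScaleAbs(cr,alpha=1.6,beta=15)[:, 65:330])
cv2.imwrite('pics/t3.png',np.hstack(out))
```

```text
(no output)
```

View pics/t3.png

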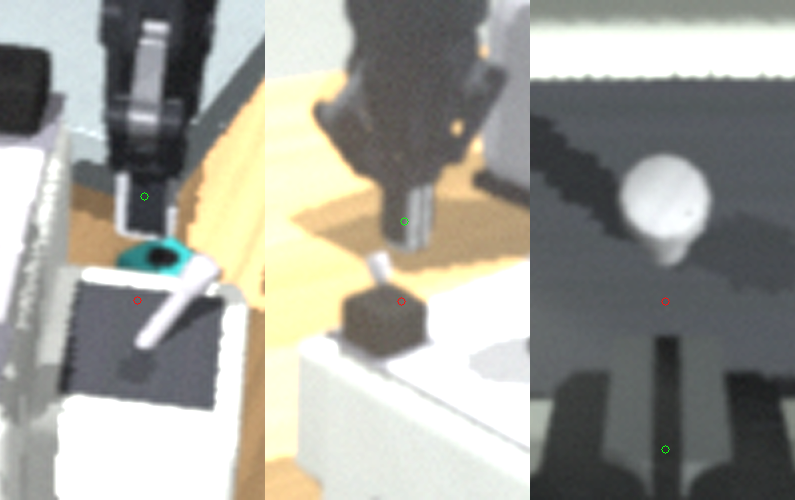

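The fingertips appear about 31 mm higher than the reported TCP in all three views, so the fingers passed over the lever. I'll back off, go 30 mm lower, push gently and watch the force.

```bash
python3 -m pendant '[[[-30,-6,10,0,0],[-36,-8,10,0,0],[0,0,-50,0,0],[10,2,0,0,0],[0,0,0,0,0]]]'
python3 - <<'E'
from h import *
st()
T=np.array(monitor.get_obs()['eef_pos'])
out=[]
for n,fi in (('side',0),('scene',0),('wrist',1)):
    c=cam(n); im=c['img'][:,:,::-1].copy(); q=px(c,T,fi)
    q2=px(c,T+[0,0,.03],fi)
    x,y=(q-[50,75]).astype(int); cr=np.ascontiguousarray(im[max(y,0):y+125,max(x,0):x+100])
    cr=cv2.resize(cr,(400,500),interpolation=cv2.INTER_CUBIC)
    for p,col in ((q,(0,0,255)),(q2,(0,255,0))):
        cv2.circle(cr,tuple(((p-[max(x,0),max(y,0)])*4).astype(int)),4,col,1)
    out.append(cv2.convertScaleAbs(cr,alpha=1.6,beta=15)[:, 65:330])
cv2.imwrite('pics/t4.png',np.hstack(out))
E
```

```text
time_s: 6.08
eef_pos: [0.3695, 0.1429, 0.0944]
eef_rot: [0.0, -0.096, 0.995, 0.0]
wrist_force: [0.4, 0.2, 0.2]
opening: -0.002
t 6.08 tcp [369.5 142.9  94.4] jawdeg 101.0 q [ 0.07 -0.11  2.13  0.    1.12 -1.7 ] F [0.4 0.2 0.2] T [-0.02  0.05  0.01] op -0.002
```

View pics/t4.png

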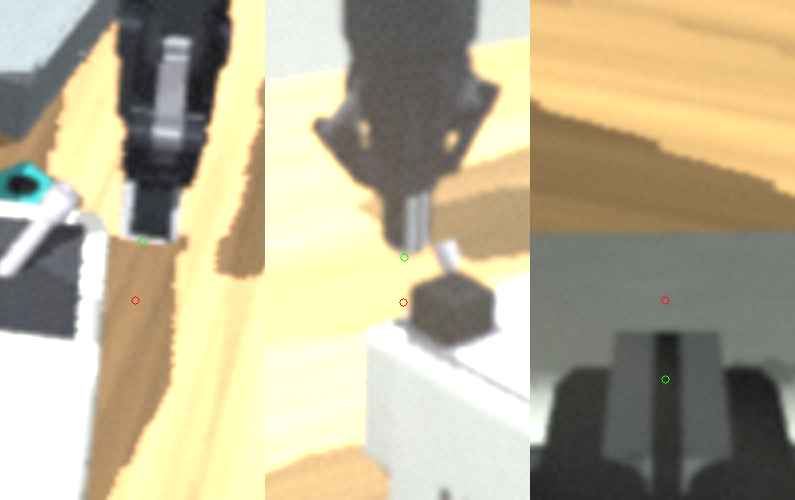

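Consistent 30 mm offset: real tip z = reported + 30 mm. Now push.

```bash
python3 -m pendant '[[[12,2.5,0,0,0],[12,2.5,0,0,0],[10,2,0,0,0],[6,1.3,0,0,0],[6,1.3,0,0,0]]]'
python3 -m pendant '[[[5,1,0,0,0],[0,0,0,0,0]]]'
python3 - <<'E'
from h import *
st()
c=cam('side','s5'); find(c,'side','toggle_tip')
E
```

```text
time_s: 6.85
eef_pos: [0.4148, 0.1525, 0.0935]
eef_rot: [0.0, -0.096, 0.995, 0.0]
wrist_force: [-0.3, -0.2, 0.0]
opening: 0.001
time_s: 7.1
eef_pos: [0.4194, 0.1534, 0.0935]
eef_rot: [0.0, -0.096, 0.995, 0.0]
wrist_force: [-0.7, 0.1, -0.4]
opening: 0.001
t 7.1 tcp [419.4 153.4  93.5] jawdeg 101.0 q [ 0.08  0.02  2.01  0.    1.11 -1.68] F [-0.7  0.1 -0.4] T [-0.01 -0.02 -0.01] op 0.001
side toggle_tip tip_of 0.62 [442. 156. 142.]
```

Toggle is off (tip at x ≈ 442). Retreat and look at the deck from above.

```bash
python3 -m pendant '[[[-25,-5,0,0,0],[-25,-5,10,0,20],[0,0,60,0,40],[0,0,60,0,60],[40,8,40,0,85],[50,10,0,0,85],[40,8,0,0,85],[0,0,0,0,85]]]'
python3 - <<'E'
from h import *
st()
c=cam('wrist','w5'); print(np.round(c['origin'],3), f(c))
for t in ('spindle','coupling','cushion1','toggle_tip'): find(c,'wrist',t); 
cc=cv2.resize(c['img'][:,:,::-1],(768,576),interpolation=cv2.INTER_CUBIC)
cv2.imwrite('pics/w5b.png',cc)
c=cam('side'); find(c,'side','coupling')
for n in('side','scene'):
    c=cam(n); find(c,n,'toggle_tip'); find(c,n,'cushion1'); find(c,n,'tray',1)
E
```

```text
time_s: 8.2
eef_pos: [0.5002, 0.1693, 0.2624]
eef_rot: [-0.001, -0.095, 0.995, -0.0]
wrist_force: [-0.8, -0.6, -0.3]
opening: 0.995
t 8.2 tcp [500.2 169.3 262.4] jawdeg 101.0 q [ 0.1   0.03  1.64 -0.    1.47 -1.66] F [-0.8 -0.6 -0.3] T [0.03 0.   0.02] op 0.995
[0.433 0.156 0.44 ] 297.3186396354542
wrist coupling tip_of 0.68 [562. 180. 152.]
wrist cushion1 tip_of 0.97 [501.  92. 154.]
wrist cushion1 tip_of 0.97 [532.   8.   4.]
wrist cushion1 tip_of 0.84 [620. 264. 147.]
wrist cushion1 tip_of 0.64 [648. 122. 147.]
wrist cushion1 tip_of 0.63 [447.   7.   5.]
wrist toggle_tip tip_of 0.52 [440. 158. 144.]
side coupling tip_of 0.84 [560. 180. 150.]
side toggle_tip tip_of 0.47 [443. 154. 146.]
side cushion1 tip_of 0.86 [500.  91. 152.]
side cushion1 tip_of 0.75 [622. 268. 153.]
side cushion1 tip_of 0.71 [645. 119. 152.]
side cushion1 tip_of 0.66 [451.   5.   2.]
scene cushion1 tip_of 0.77 [646. 115. 151.]
scene cushion1 tip_of 0.73 [450.   6.   3.]
scene cushion1 tip_of 0.7 [502.  89. 150.]
scene cushion1 tip_of 0.59 [621. 265. 153.]
```

View pics/w5b.png

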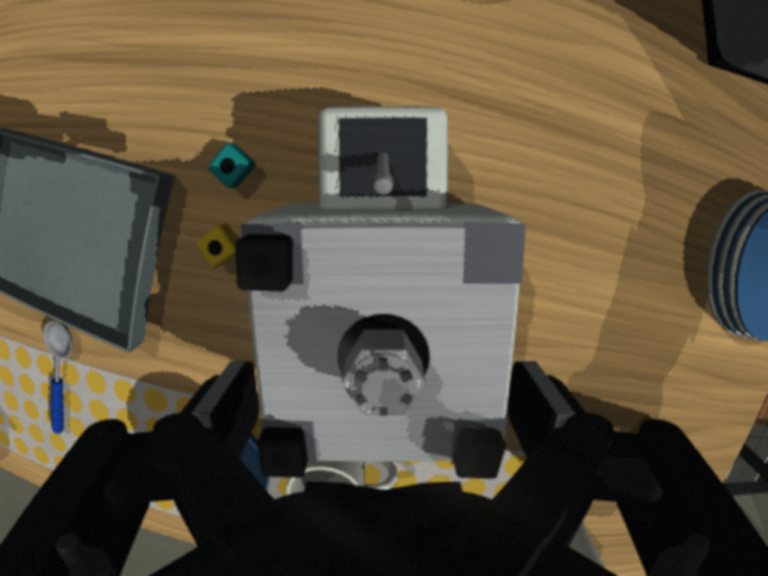

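The toggle now leans to the deck (lever end at (383,185)). The coupling is at (383,370) with a flat roughly facing the front. Now overlay hexagons to get its yaw.

Run:
```python
from h import *
c=cam('wrist'); im=c['img'][:,:,::-1].copy()
cen=np.array([.5605,.1800]); S=8
q=px(c,[*cen,.175],1); x,y=(q-[24,30]).astype(int)
out=[]
for yaw in (None,6,11,16):
    cr=cv2.resize(im[y:y+64,x:x+48],None,fx=S,fy=S,interpolation=cv2.INTER_CUBIC)
    cr=cv2.convertScaleAbs(cr,alpha=1.4)
    if yaw is not None:
      for z in (.1545,.1905):
        P=[px(c,[cen[0]+.02656*np.cos(a),cen[1]+.02656*np.sin(a),z],1) for a in np.radians(yaw+30+60*np.arange(6))]
        P=((np.array(P)-[x,y]+.5)*S).astype(int)
        cv2.polylines(cr,[P],True,(0,255,0) if z>.17 else (0,0,255),1)
    out.append(cr)
o=np.vstack([np.hstack(out[:2]),np.hstack(out[2:])]); cv2.imwrite('pics/hex.png',cv2.resize(o,(600,800)) if 0 else cv2.resize(np.hstack(out),(800,267),interpolation=cv2.INTER_AREA) if 0 else cv2.resize(o,None,fx=.58,fy=.58,interpolation=cv2.INTER_AREA))
print(o.shape)
```

```text
(1024, 768, 3)
```

View pics/hex.png

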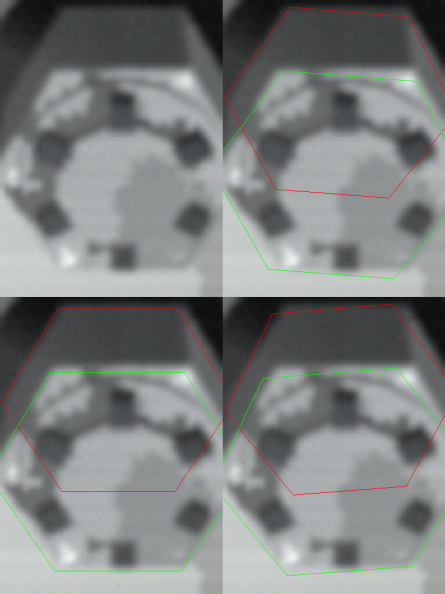

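Yaw 11° and centre (560.5,180) fit well. Turn the jaws +90° so that the whole unscrewing fits within one wrist sweep, then descend.

```bash
python3 -m pendant '[[[8,1.5,0,10,85],[8,1.5,0,10,85],[8,1.5,0,10,85],[8,1.5,0,10,85],[8,1.5,-10,10,85],[8,1.5,-10,10,85],[6,1,-10,10,85],[6,1,-10,10,85]]]'
python3 -m pendant '[[[0,0,-10,10,85],[0,0,-10,0,85],[0,0,0,0,85]]]'
python3 - <<'E'
from h import *
st()
T=np.array(monitor.get_obs()['eef_pos'])
c=cam('side','s6'); find(c,'side','coupling',2)
c=cam('scene','sc6'); find(c,'scene','coupling',2)
a=cv2.imread('pics/side'[:9]+'6.png') if 0 else cv2.imread('pics/s6.png')[90:290,140:340]; b=cv2.imread('pics/sc6.png')[40:240,240:440]
cv2.imwrite('pics/d6.png',cv2.resize(np.hstack([a,b]),(800,400),interpolation=cv2.INTER_CUBIC))
E
```

```text
time_s: 10.0
eef_pos: [0.5593, 0.1803, 0.223]
eef_rot: [0.0, 0.715, -0.699, -0.0]
wrist_force: [0.0, 0.5, -1.3]
opening: 0.991
time_s: 10.38
eef_pos: [0.5542, 0.2036, 0.2015]
eef_rot: [0.01, 0.758, -0.652, 0.011]
wrist_force: [0.3, -0.4, 0.9]
opening: 0.996
t 10.38 tcp [554.2 203.6 201.5] jawdeg -171.4 q [ 0.17  0.22  1.56 -0.03  1.37 -3.12] F [ 0.3 -0.4  0.9] T [ 0.   -0.04  0.02] op 0.996
side coupling tip_of 0.77 [560. 181. 151.]
scene coupling tip_of 0.84 [556. 185. 156.]
```

View pics/d6.png

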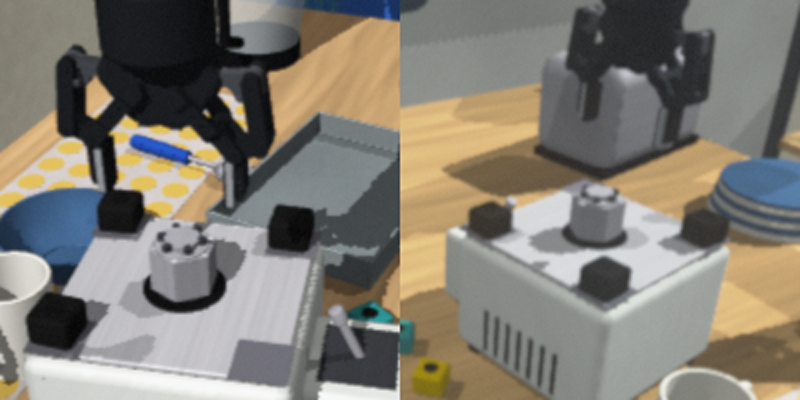

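The jaw at 191° is past joint 6's range, so the arm stopped at its limit. I'll turn back to 131° (another flat) and unscrew in two grips.

```bash
python3 -m pendant '[[[1,-4,0,-9.6,85],[1,-4,0,-9.6,85],[1,-4,0,-9.6,85],[1,-4,0,-9.6,85],[1,-4,0,-9.6,85],[1,-4,0,-9.6,85],[0,0,0,0,85],[0,0,0,0,85]]]'
python3 -c "
from h import *
st(); o=monitor.get_obs(); print(np.round(rot(o['eef_rot']),3))"
```

```text
time_s: 11.58
eef_pos: [0.5611, 0.1798, 0.203]
eef_rot: [-0.013, -0.352, 0.936, -0.006]
wrist_force: [0.6, -0.3, -0.1]
opening: 0.999
t 11.57 tcp [561.1 179.8 203. ] jawdeg 131.2 q [ 0.12  0.23  1.54 -0.02  1.4  -2.17] F [ 0.6 -0.3 -0.1] T [ 0.02  0.   -0.01] op 0.999
[[-0.753 -0.658 -0.02 ]
 [-0.658  0.753 -0.02 ]
 [ 0.028 -0.002 -1.   ]]
```

A harmless 1.6° tilt about the jaw axis remains. Descend and grip.

```bash
python3 -m pendant '[[[-1,0,-30,0,85],[0,0,-30,0,85],[0,0,-17,0,85],[0,0,0,0,85],[0,0,0,0,40],[0,0,0,0,40],[0,0,0,0,40],[0,0,0,0,40]]]'
python3 -c "
from h import *
st()"
```

```text
time_s: 12.58
eef_pos: [0.5605, 0.1804, 0.1273]
eef_rot: [-0.012, -0.35, 0.937, -0.006]
wrist_force: [-2.5, 0.7, 4.4]
opening: 0.532
t 12.57 tcp [560.5 180.4 127.3] jawdeg 131.0 q [ 0.12  0.3   1.61 -0.02  1.25 -2.16] F [-2.5  0.7  4.4] T [ 0.2   0.33 -0.06] op 0.532
```

```bash
python3 -m pendant '[[[0,0,0,0,30],[0,0,0.3,-5,30],[0,0,0.3,-5,30],[0,0,0.3,-5,30],[0,0,0.6,-8,30],[0,0,0.6,-8,30],[0,0,0.6,-8,30],[0,0,0,0,30]]]'
python3 -c "
from h import *
st()
c=cam('scene'); find(c,'scene','coupling',2)"
```

```text
time_s: 13.58
eef_pos: [0.5606, 0.1798, 0.1292]
eef_rot: [-0.014, -0.018, 1.0, -0.001]
wrist_force: [0.1, -0.3, 1.9]
opening: 0.529
t 13.57 tcp [560.6 179.8 129.2] jawdeg 92.1 q [ 0.11  0.3   1.61  0.    1.26 -1.5 ] F [ 0.1 -0.3  1.9] T [-0.05 -0.09 -0.05] op 0.529
scene coupling tip_of 0.67 [559. 181. 156.]
scene coupling tip_of 0.54 [556. 182. 148.]
```

Turned 39° with the grip steady. Continue to about 180°.

```bash
python3 -m pendant '[[[0,0,0.7,-10,30],[0,0,0.7,-10,30],[0,0,0.7,-10,30],[0,0,0.7,-10,30],[0,0,0.6,-10,30],[0,0,0.7,-10,30],[0,0,0.7,-10,30],[0,0,0,0,30]]]'
python3 -m pendant '[[[0,0,0.7,-10,30],[0,0,0.7,-10,30],[0,0,0.7,-10,30],[0,0,0.7,-10,30],[0,0,0.6,-10,30],[0,0,0.7,-10,30],[0,0,0.7,-10,30],[0,0,0,0,30]]]'
python3 -c "
from h import *
st()
c=cam('scene'); find(c,'scene','coupling',2)
c=cam('side'); find(c,'side','coupling',2)"
```

```text
time_s: 14.68
eef_pos: [0.5597, 0.18, 0.1331]
eef_rot: [-0.012, 0.558, 0.83, 0.007]
wrist_force: [0.5, 0.9, -0.8]
opening: 0.526
time_s: 15.68
eef_pos: [0.5594, 0.1801, 0.1379]
eef_rot: [-0.006, 0.932, 0.361, 0.013]
wrist_force: [-2.6, -0.0, 1.2]
opening: 0.524
t 15.68 tcp [559.4 180.1 137.9] jawdeg -47.6 q [0.1  0.25 1.65 0.02 1.22 0.92] F [-2.6 -0.   1.2] T [0.13 0.47 0.06] op 0.524
scene coupling tip_of 0.64 [559. 183. 167.]
scene coupling tip_of 0.53 [442. 155. 146.]
side coupling tip_of 0.92 [560. 180. 163.]
```

The coupling is climbing (underside ≈ 165 mm). Another 120° fits in this grip.

```bash
python3 -m pendant '[[[0,0,0.7,-10,30],[0,0,0.7,-10,30],[0,0,0.7,-10,30],[0,0,0.7,-10,30],[0,0,0.6,-10,30],[0,0,0.7,-10,30],[0,0,0.7,-10,30],[0,0,0,0,30]]]'
python3 -m pendant '[[[0,0,0.7,-10,30],[0,0,0.7,-10,30],[0,0,0.7,-10,30],[0,0,0.7,-10,30],[0,0,0.6,-9,30],[0,0,0,0,30]]]'
python3 -c "
from h import *
st()
c=cam('scene','sc7'); find(c,'scene','coupling',2)
c=cam('side','s7'); find(c,'side','coupling',2)"
```

```text
time_s: 16.88
eef_pos: [0.5595, 0.1806, 0.1425]
eef_rot: [0.002, 0.971, -0.24, 0.014]
wrist_force: [-4.7, 4.0, 1.3]
opening: 0.528
time_s: 17.62
eef_pos: [0.5595, 0.1803, 0.1459]
eef_rot: [0.008, 0.784, -0.62, 0.011]
wrist_force: [-4.4, 3.3, 1.3]
opening: 0.53
t 17.62 tcp [559.5 180.3 145.9] jawdeg -166.7 q [ 0.13  0.26  1.62 -0.03  1.26  3.05] F [-4.4  3.3  1.3] T [ 0.54  0.73 -0.04] op 0.53
scene coupling tip_of 0.55 [559. 179. 173.]
side coupling tip_of 0.6 [560. 180. 169.]
```

```bash
python3 -m pendant '[[[0,0,0,0,85],[0,0,0,0,85],[0,0,0,0,85],[0,0,0,10,85],[0,0,0,10,85],[0,0,0,10,85],[0,0,0,10,85],[0,0,-1,10,85]]]'
python3 -m pendant '[[[0,0,-1,10,85],[0,0,0,0,30],[0,0,0,0,30],[0,0,0,0,30],[0,0,0,0,30],[0,0,0.6,-8,30],[0,0,0.7,-10,30],[0,0,0.7,-10,30]]]'
python3 -m pendant '[[[0,0,0.7,-10,30],[0,0,0.7,-8,30],[0,0,2,0,30],[0,0,0,0,30]]]'
python3 -c "
from h import *
st()
c=cam('scene','sc8'); find(c,'scene','coupling',2)
c=cam('side','s8'); find(c,'side','coupling',2)"
```

```text
time_s: 18.82
eef_pos: [0.5603, 0.1797, 0.1453]
eef_rot: [0.003, 0.973, -0.23, 0.015]
wrist_force: [0.5, -0.3, -0.6]
opening: 0.994
time_s: 19.82
eef_pos: [0.5592, 0.1798, 0.1462]
eef_rot: [0.005, 0.923, -0.385, 0.013]
wrist_force: [-3.7, -2.7, 3.0]
opening: 0.529
time_s: 20.32
eef_pos: [0.5598, 0.18, 0.1493]
eef_rot: [0.007, 0.853, -0.521, 0.013]
wrist_force: [-0.2, 0.4, -1.3]
opening: 0.529
t 20.32 tcp [559.8 180.  149.3] jawdeg -152.9 q [ 0.13  0.25  1.62 -0.03  1.26  2.8 ] F [-0.2  0.4 -1.3] T [-0.02 -0.04 -0.01] op 0.529
scene coupling tip_of 0.67 [557. 181. 179.]
scene coupling tip_of 0.55 [557. 181.   1.]
side coupling tip_of 0.93 [559. 179. 176.]
side coupling tip_of 0.34 [559. 179.   1.]
```

Free (no force). Lift, then check the tray position.

```bash
python3 -m pendant '[[[0,0,3,0,30],[0,0,5,0,30],[0,0,10,0,30],[0,0,20,0,30],[0,0,25,0,30],[0,0,0,0,30]]]'
python3 - <<'E'
from h import *
st()
for n in ('scene','side'):
    c=cam(n,n+'9')
    for t in ('coupling','spindle','tray'): find(c,n,t,2)
a=cv2.imread('pics/scene9.png'); b=cv2.imread('pics/side9.png')
cv2.imwrite('pics/v9.png',np.hstack([a[100:384,40:440],b[100:384,112:512]]))
E
```

```text
time_s: 21.28
eef_pos: [0.5617, 0.1802, 0.2156]
eef_rot: [0.005, 0.853, -0.522, 0.015]
wrist_force: [-0.5, -0.6, -2.1]
opening: 0.525
t 21.27 tcp [561.7 180.2 215.6] jawdeg -153.0 q [ 0.13  0.19  1.56 -0.03  1.38  2.8 ] F [-0.5 -0.6 -2.1] T [0.06 0.01 0.02] op 0.525
scene coupling tip_of 0.67 [558. 180.   0.]
scene coupling tip_of 0.62 [560. 184. 246.]
scene spindle tip_of 0.97 [556. 181. 152.]
scene tray tip_of 0.57 [ 548. -211.    1.]
side coupling tip_of 0.9 [558. 179. 235.]
side coupling tip_of 0.34 [ 549. -213.    4.]
side spindle tip_of 0.62 [556. 181. 155.]
side tray tip_of 0.75 [ 552. -216.    3.]
```

View pics/v9.png

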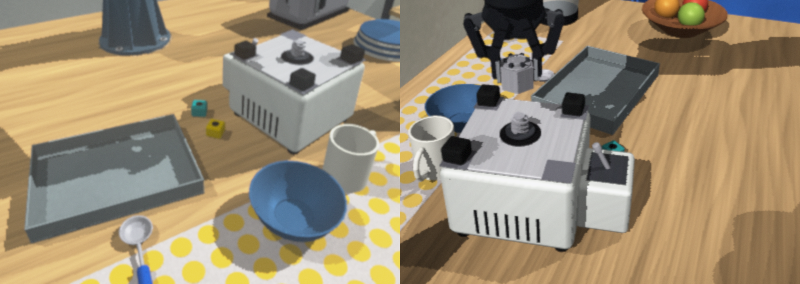

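The coupling is held clear and the spindle is bare. Now get the tray's yaw from its rim corners.

Run:
```python
from h import *
c=cam('scene')
for u,v in ((73,244),(218,216),(243,278),(67,322)): print(np.round(ray(c,u,v,.035)*1000))
```

```text
[ 430. -334.   35.]
[482. -56.  35.]
[663. -87.  35.]
[ 616. -359.   35.]
```

```bash
python3 -m pendant '[[[-3,-50,-10,0,30],[-3,-50,-10,0,30],[-3,-55,0,0,30],[-3,-55,-20,0,30],[-3,-55,-20,0,30],[-3,-55,-20,0,30],[-3,-55,0,0,30],[-3,-55,0,0,30]]]'
python3 -m pendant '[[[-1,-36,0,0,30],[0,0,0,0,30],[0,0,0,0,30]]]'
python3 - <<'E'
from h import *
st()
for n in ('scene','side'):
    c=cam(n)
    for t in ('coupling','tray'): find(c,n,t,2)
E
```

```text
time_s: 22.72
eef_pos: [0.5354, -0.2518, 0.132]
eef_rot: [0.007, 0.853, -0.522, 0.012]
wrist_force: [1.0, 0.3, -1.7]
opening: 0.531
time_s: 23.1
eef_pos: [0.5346, -0.2855, 0.1321]
eef_rot: [0.007, 0.853, -0.523, 0.012]
wrist_force: [0.2, 1.2, -1.9]
opening: 0.527
t 23.1 tcp [ 534.6 -285.5  132.1] jawdeg -153.0 q [-0.68  0.29  1.61 -0.01  1.22  1.99] F [ 0.2  1.2 -1.9] T [ 0.04 -0.01  0.05] op 0.527
scene coupling tip_of 0.76 [ 531. -281.  160.]
scene coupling tip_of 0.43 [751. 154.   1.]
scene tray tip_of 0.85 [ 549. -214.    0.]
side coupling tip_of 0.56 [ 536. -283.  156.]
side tray tip_of 0.63 [ 548. -212.    5.]
```

```bash
python3 -m pendant '[[[0,0,-40,0,30],[0,0,-40,0,30],[0,0,-40,0,30],[0,0,-20,0,30],[0,0,-6,0,30],[0,0,0,0,30]]]'
python3 -m pendant '[[[0,0,-2,0,30],[0,0,-1,0,30],[0,0,0,0,30]]]'
python3 -m pendant '[[[0,0,-1.5,0,30],[0,0,0,0,30]]]'
```

```text
time_s: 24.15
eef_pos: [0.5356, -0.2865, -0.0126]
eef_rot: [0.007, 0.853, -0.522, 0.013]
wrist_force: [-0.3, 0.0, -0.7]
opening: 0.528
time_s: 24.52
eef_pos: [0.5351, -0.2863, -0.016]
eef_rot: [0.007, 0.853, -0.522, 0.013]
wrist_force: [-1.1, 1.1, -2.3]
opening: 0.527
time_s: 24.78
eef_pos: [0.5348, -0.286, -0.0181]
eef_rot: [0.007, 0.853, -0.522, 0.012]
wrist_force: [-0.2, 0.0, -2.5]
opening: 0.525
```

```bash
python3 -m pendant '[[[0,0,-2,0,30],[0,0,0,0,30]]]'
python3 -m pendant '[[[0,0,-2,0,30],[0,0,0,0,30]]]'; python3 -c "
from h import *
st()
for n in ('scene','side'):
    c=cam(n); find(c,n,'coupling',2)"
```

```text
time_s: 25.02
eef_pos: [0.5347, -0.286, -0.0202]
eef_rot: [0.007, 0.853, -0.522, 0.012]
wrist_force: [0.3, -0.3, -2.5]
opening: 0.526
time_s: 25.28
eef_pos: [0.5347, -0.286, -0.0222]
eef_rot: [0.007, 0.853, -0.522, 0.012]
wrist_force: [-0.2, -0.2, -0.7]
opening: 0.529
t 25.27 tcp [ 534.7 -286.   -22.2] jawdeg -153.0 q [-0.68  0.51  1.67 -0.01  0.94  2.  ] F [-0.2 -0.2 -0.7] T [ 0.01  0.05 -0.02] op 0.529
scene coupling tip_of 0.87 [ 532. -285.    5.]
side coupling tip_of 0.87 [ 535. -286.    5.]
```

On the floor within a millimetre. Release to ~62 mm, rise, and go to the first cushion (502,92).

```bash
python3 -m pendant '[[[0,0,-1,0,30],[0,0,0,0,62],[0,0,0,0,62],[0,0,0,0,62],[0,0,40,0,62],[0,0,50,0,85],[0,0,50,0,85],[0,0,60,0,85]]]'
python3 -m pendant '[[[0,50,30,0,85],[0,55,20,0,85],[-8,55,20,0,85],[-8,55,0,0,85],[-8,55,0,0,85],[0,30,0,0,85],[0,0,0,0,85]]]'
python3 - <<'E'
from h import *
st()
c=cam('wrist','w10')
for t in ('cushion1','coupling'): find(c,'wrist',t)
for n in ('scene','side'):
    c=cam(n); find(c,n,'coupling',2); find(c,n,'tray',1)
cv2.imwrite('pics/w10b.png',cv2.resize(cv2.imread('pics/w10.png'),(768,576)))
E
```

```text
time_s: 26.48
eef_pos: [0.5342, -0.2856, 0.178]
eef_rot: [0.007, 0.853, -0.522, 0.012]
wrist_force: [1.5, -0.2, 0.3]
opening: 0.996
time_s: 27.35
eef_pos: [0.5107, 0.0158, 0.2474]
eef_rot: [0.007, 0.854, -0.521, 0.013]
wrist_force: [-0.8, 0.6, -0.6]
opening: 0.997
t 27.35 tcp [510.7  15.8 247.4] jawdeg -152.8 q [-0.19 -0.02  1.72 -0.02  1.42  2.48] F [-0.8  0.6 -0.6] T [-0.03 -0.03 -0.03] op 0.997
wrist cushion1 tip_of 0.88 [451.   8.  -1.]
wrist cushion1 tip_of 0.8 [647. 123. 145.]
wrist cushion1 tip_of 0.63 [502.  91. 152.]
wrist cushion1 tip_of 0.62 [533.   8.   3.]
scene coupling tip_of 0.81 [ 535. -286.    5.]
scene tray tip_of 0.64 [ 548. -213.    2.]
side coupling tip_of 0.88 [ 536. -284.    1.]
side tray tip_of 0.95 [ 550. -212.    1.]
```

View pics/w10b.png

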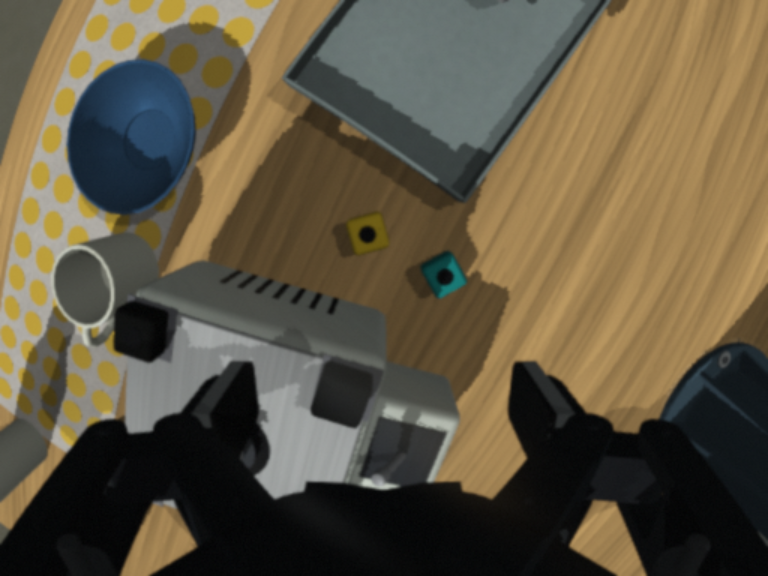

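Yellow and turquoise blocks stay. The black cushion lies at about (502,91.5). Turn the jaws to the base axes, descend and grip.

```bash
python3 -m pendant '[[[-1,11,0,10.5,70],[-1,11,0,10.5,70],[-1,11,0,10.5,70],[-1,11,0,10.5,70],[-1,11,0,10.5,70],[-1,11,0,10.5,70],[-2,10,0,10.5,70],[0,0,0,0,70]]]'
python3 -c "
from h import *
st();o=monitor.get_obs(); print(np.round(rot(o['eef_rot'])[:,2],3))"
```

```text
time_s: 28.8
eef_pos: [0.5029, 0.0899, 0.247]
eef_rot: [-0.002, 0.996, 0.091, 0.014]
wrist_force: [-0.5, -0.0, -1.4]
opening: 0.819
t 28.8 tcp [502.9  89.9 247. ] jawdeg -79.6 q [-0.06 -0.03  1.73  0.01  1.41  1.33] F [-0.5 -0.  -1.4] T [-0.01 -0.01  0.04] op 0.819
[ 0.028  0.006 -1.   ]
```

```bash
python3 -m pendant '[[[0,1.5,-40,0,70],[0,0,-40,0,70],[0,0,-30,0,70],[0,0,-13,0,70],[0,0,0,0,20],[0,0,0,0,20],[0,0,0,0,20],[0,0,0,0,20]]]'
python3 -m pendant '[[[0,0,0,0,20],[0,0,10,0,20],[0,0,40,0,20],[0,0,0,0,20]]]'
python3 - <<'E'
from h import *
st()
for n in ('scene','side'):
    c=cam(n); find(c,n,'cushion1'); find(c,n,'tray',1)
E
```

```text
time_s: 29.8
eef_pos: [0.5044, 0.0913, 0.1259]
eef_rot: [-0.002, 0.996, 0.091, 0.016]
wrist_force: [-0.7, -0.5, 6.5]
opening: 0.378
time_s: 30.3
eef_pos: [0.5053, 0.0914, 0.1778]
eef_rot: [-0.002, 0.996, 0.092, 0.018]
wrist_force: [-0.3, -0.1, 0.5]
opening: 0.38
t 30.3 tcp [505.3  91.4 177.8] jawdeg -79.5 q [-0.06  0.03  1.81  0.01  1.27  1.33] F [-0.3 -0.1  0.5] T [-0.02  0.02 -0.02] op 0.38
scene cushion1 tip_of 0.82 [535.   5.   1.]
scene cushion1 tip_of 0.76 [625. 266. 151.]
scene cushion1 tip_of 0.57 [651. 115. 152.]
scene cushion1 tip_of 0.54 [504.  91. 204.]
scene cushion1 tip_of 0.5 [450.   6.   0.]
scene tray tip_of 0.86 [ 549. -211.    1.]
side cushion1 tip_of 0.9 [645. 118. 152.]
side cushion1 tip_of 0.75 [500.  91. 195.]
side cushion1 tip_of 0.67 [616. 270. 150.]
side cushion1 tip_of 0.6 [449.   4.   2.]
side tray tip_of 0.75 [ 552. -213.    1.]
```

```bash
python3 -m pendant '[[[1,-45,0,0,20],[1,-46,0,0,20],[2,-46,-20,0,20],[2,-46,-40,0,20],[2,-46,-20,0,20],[1,-47,-20,0,20],[0,0,-30,0,20],[0,0,0,0,20]]]'
python3 - <<'E'
from h import *
st()
for n in ('scene','side'):
    c=cam(n); find(c,n,'cushion1'); find(c,n,'tray',1)
E
```

```text
time_s: 31.6
eef_pos: [0.509, -0.1834, 0.0409]
eef_rot: [-0.004, 0.996, 0.091, 0.011]
wrist_force: [-0.3, 0.5, 0.1]
opening: 0.379
t 31.6 tcp [ 509.  -183.4   40.9] jawdeg -79.6 q [-0.58  0.29  1.82  0.02  1.02  0.8 ] F [-0.3  0.5  0.1] T [-0.    0.04  0.02] op 0.379
scene cushion1 tip_of 0.92 [ 507. -184.   68.]
scene cushion1 tip_of 0.67 [534.   7.   2.]
scene cushion1 tip_of 0.59 [454.   7.   0.]
scene cushion1 tip_of 0.56 [650. 117. 149.]
scene cushion1 tip_of 0.33 [559. 180. 150.]
scene tray tip_of 0.76 [ 550. -210.    1.]
side cushion1 tip_of 0.92 [648. 115. 152.]
side cushion1 tip_of 0.74 [618. 267. 152.]
side cushion1 tip_of 0.59 [ 508. -183.   69.]
side cushion1 tip_of 0.5 [448.   4.  -0.]
side tray tip_of 0.72 [ 552. -213.    1.]
```

```bash
python3 -m pendant '[[[0,0,-40,0,20],[0,0,-18,0,20],[0,0,-2,0,20],[0,0,0,0,20],[0,0,-1,0,55],[0,0,0,0,55],[0,0,0,0,55],[0,0,30,0,55]]]'
python3 -m pendant '[[[0,0,60,0,70],[0,0,60,0,70],[14,20,50,0,70],[25,50,0,0,70],[25,55,0,0,70],[25,55,0,0,70],[25,55,0,0,70],[25,55,0,0,70]]]'
python3 -m pendant '[[[0,8,0,0,70],[0,0,0,0,70]]]'
python3 - <<'E'
from h import *
st()
c=cam('wrist','w11'); find(c,'wrist','cushion1'); 
for n in ('scene','side'):
    c=cam(n); find(c,n,'cushion1'); find(c,n,'tray',1)
E
```

```text
time_s: 32.9
eef_pos: [0.5099, -0.1834, 0.0114]
eef_rot: [-0.004, 0.996, 0.091, 0.012]
wrist_force: [0.9, 0.1, -0.7]
opening: 0.645
time_s: 33.9
eef_pos: [0.6515, 0.1072, 0.1833]
eef_rot: [-0.002, 0.996, 0.091, 0.014]
wrist_force: [0.7, -0.3, 0.1]
opening: 0.82
time_s: 34.15
eef_pos: [0.6504, 0.1139, 0.1827]
eef_rot: [-0.002, 0.996, 0.092, 0.014]
wrist_force: [0.6, 0.0, -0.0]
opening: 0.819
t 34.15 tcp [650.4 113.9 182.7] jawdeg -79.4 q [-0.01  0.36  1.42  0.01  1.34  1.37] F [ 0.6  0.  -0. ] T [-0.03  0.02  0.03] op 0.819
wrist cushion1 tip_of 0.96 [621. 266. 150.]
wrist cushion1 tip_of 0.91 [529.   6.   1.]
wrist cushion1 tip_of 0.9 [644. 119. 146.]
wrist cushion1 tip_of 0.58 [449.  10.   0.]
wrist cushion1 tip_of 0.45 [778.  18.   3.]
scene cushion1 tip_of 0.93 [ 510. -186.    7.]
scene cushion1 tip_of 0.9 [623. 267. 151.]
scene cushion1 tip_of 0.82 [450.   9.   2.]
scene cushion1 tip_of 0.76 [649. 114. 150.]
scene cushion1 tip_of 0.71 [534.   6.   1.]
scene tray tip_of 0.75 [ 548. -213.   -1.]
side cushion1 tip_of 0.72 [ 508. -181.    7.]
side cushion1 tip_of 0.68 [620. 271. 154.]
side cushion1 tip_of 0.63 [447.   5.   5.]
side cushion1 tip_of 0.56 [650. 118. 151.]
side tray tip_of 0.98 [ 551. -213.   -2.]
```

```bash
python3 -m pendant '[[[-3,4,-30,0,70],[0,0,-25,0,70],[0,0,0,0,20],[0,0,0,0,20],[0,0,0,0,20],[0,0,0,0,20],[0,0,0,0,20],[0,0,10,0,20]]]'
python3 -m pendant '[[[0,0,40,0,20],[-5,-30,0,0,20],[-10,-55,0,0,20],[-10,-55,0,0,20],[-10,-55,-30,0,20],[-10,-55,-30,0,20],[-5,-55,-30,0,20],[0,-13,-30,0,20]]]'
python3 -m pendant '[[[0,0,0,0,20],[0,0,0,0,20]]]'
python3 - <<'E'
from h import *
st()
for n in ('scene','side'):
    c=cam(n); find(c,n,'cushion1'); find(c,n,'tray',1)
E
```

```text
time_s: 35.55
eef_pos: [0.6471, 0.1174, 0.1375]
eef_rot: [-0.002, 0.996, 0.092, 0.013]
wrist_force: [-0.5, -0.4, -0.9]
opening: 0.38
time_s: 36.55
eef_pos: [0.5977, -0.2025, 0.0587]
eef_rot: [-0.001, 0.996, 0.09, 0.014]
wrist_force: [-0.2, -0.6, -0.5]
opening: 0.377
time_s: 36.8
eef_pos: [0.5989, -0.1981, 0.0602]
eef_rot: [-0.002, 0.996, 0.092, 0.015]
wrist_force: [0.4, -0.6, -0.4]
opening: 0.378
t 36.8 tcp [ 598.9 -198.1   60.2] jawdeg -79.5 q [-0.52  0.43  1.58  0.02  1.11  0.86] F [ 0.4 -0.6 -0.4] T [-0.05  0.03  0.02] op 0.378
scene cushion1 tip_of 0.84 [532.   6.   0.]
scene cushion1 tip_of 0.81 [454.   6.   3.]
scene cushion1 tip_of 0.8 [ 599. -198.   81.]
scene cushion1 tip_of 0.71 [623. 268. 149.]
scene cushion1 tip_of 0.55 [ 752. -227.    3.]
scene tray tip_of 0.58 [ 543. -211.    0.]
side cushion1 tip_of 0.74 [621. 266. 152.]
side cushion1 tip_of 0.73 [ 511. -185.    4.]
side cushion1 tip_of 0.66 [447.   7.   3.]
side cushion1 tip_of 0.62 [558. 179. 155.]
side cushion1 tip_of 0.45 [ 596. -202.   83.]
side tray tip_of 0.64 [ 551. -214.    1.]
```

```bash
python3 -m pendant '[[[0,0,-40,0,20],[0,0,-30,0,20],[0,0,-6,0,20],[0,0,-1,0,20],[0,0,0,0,55],[0,0,0,0,55],[0,0,0,0,55],[0,0,30,0,55]]]'
python3 -m pendant '[[[0,0,60,0,70],[0,0,60,0,70],[2,20,50,0,70],[2,55,10,0,70],[3,55,0,0,70],[3,55,0,0,70],[3,55,0,0,70],[3,55,0,0,70]]]'
python3 -m pendant '[[[3,55,0,0,70],[3,55,0,0,70],[0,55,0,0,70],[0,10,0,0,70],[0,0,0,0,70]]]'
python3 - <<'E'
from h import *
st()
c=cam('wrist','w12'); find(c,'wrist','cushion1'); 
for n in ('scene','side'):
    c=cam(n); find(c,n,'cushion1'); find(c,n,'tray',1)
E
```

```text
time_s: 38.1
eef_pos: [0.5959, -0.1974, 0.0097]
eef_rot: [-0.004, 0.996, 0.091, 0.012]
wrist_force: [0.5, 0.1, 0.5]
opening: 0.638
time_s: 39.1
eef_pos: [0.6141, 0.0981, 0.1922]
eef_rot: [-0.002, 0.996, 0.091, 0.014]
wrist_force: [0.9, -0.7, -0.7]
opening: 0.819
time_s: 39.72
eef_pos: [0.6199, 0.2716, 0.1918]
eef_rot: [-0.002, 0.996, 0.092, 0.014]
wrist_force: [-0.2, -0.5, -0.2]
opening: 0.82
t 39.73 tcp [619.9 271.6 191.8] jawdeg -79.4 q [ 0.24  0.39  1.36 -0.    1.37  1.62] F [-0.2 -0.5 -0.2] T [0.   0.   0.02] op 0.82
wrist cushion1 tip_of 0.73 [ 511. -184.    5.]
wrist cushion1 tip_of 0.64 [619. 265. 150.]
wrist cushion1 tip_of 0.58 [ 595. -197.    3.]
scene cushion1 tip_of 0.87 [ 600. -204.    1.]
scene cushion1 tip_of 0.7 [533.   8.   1.]
scene cushion1 tip_of 0.68 [449.   6.   3.]
scene cushion1 tip_of 0.59 [626. 268. 152.]
scene cushion1 tip_of 0.57 [ 509. -186.    5.]
scene tray tip_of 0.62 [ 548. -211.   -1.]
side cushion1 tip_of 0.73 [448.   6.   0.]
side cushion1 tip_of 0.72 [ 508. -185.    5.]
side cushion1 tip_of 0.7 [ 594. -201.    6.]
side cushion1 tip_of 0.58 [619. 272. 154.]
side tray tip_of 0.61 [ 548. -216.   -0.]
```

```bash
python3 -m pendant '[[[0,-4,-40,0,70],[0,0,-24,0,70],[0,0,0,0,20],[0,0,0,0,20],[0,0,0,0,20],[0,0,0,0,20],[0,0,0,0,20],[0,0,10,0,20]]]'
python3 -m pendant '[[[0,0,50,0,20],[-7,-50,5,0,20],[-8,-55,0,0,20],[-8,-55,0,0,20],[-8,-55,0,0,20],[-8,-55,0,0,20],[-8,-55,0,0,20],[-8,-55,-30,0,20]]]'
python3 -m pendant '[[[0,-20,-50,0,20],[0,0,-40,0,20],[0,0,0,0,20],[0,0,0,0,20]]]'
python3 - <<'E'
from h import *
st()
for n in ('scene','side'):
    c=cam(n); find(c,n,'cushion1'); find(c,n,'tray',1)
E
```

```text
time_s: 41.12
eef_pos: [0.6194, 0.2672, 0.1375]
eef_rot: [-0.002, 0.996, 0.092, 0.013]
wrist_force: [-0.8, -0.5, -0.3]
opening: 0.388
time_s: 42.12
eef_pos: [0.5668, -0.1146, 0.1662]
eef_rot: [-0.001, 0.996, 0.092, 0.017]
wrist_force: [0.8, -0.8, -0.1]
opening: 0.383
time_s: 42.62
eef_pos: [0.5663, -0.1322, 0.0751]
eef_rot: [-0.002, 0.996, 0.092, 0.015]
wrist_force: [-0.1, -0.7, 0.4]
opening: 0.383
t 42.62 tcp [ 566.3 -132.2   75.1] jawdeg -79.5 q [-0.44  0.31  1.71  0.02  1.09  0.93] F [-0.1 -0.7  0.4] T [-0.   -0.01 -0.02] op 0.383
scene cushion1 tip_of 0.76 [ 600. -202.    5.]
scene cushion1 tip_of 0.75 [535.   7.   0.]
scene cushion1 tip_of 0.74 [ 512. -183.    8.]
scene cushion1 tip_of 0.66 [ 569. -135.   97.]
scene cushion1 tip_of 0.65 [448.  10.   3.]
scene tray tip_of 0.58 [ 547. -210.    2.]
side cushion1 tip_of 0.74 [449.   6.   0.]
side cushion1 tip_of 0.67 [ 509. -182.    7.]
side cushion1 tip_of 0.67 [ 595. -201.    9.]
side cushion1 tip_of 0.66 [ 568. -129.  100.]
side tray tip_of 0.89 [ 549. -213.    1.]
```

```bash
python3 -m pendant '[[[0,0,-40,0,20],[0,0,-40,0,20],[0,0,-12,0,20],[0,0,-1,0,20],[0,0,0,0,50],[0,0,0,0,50],[0,0,0,0,50],[0,0,30,0,50]]]'
python3 -m pendant '[[[0,0,60,0,70],[0,0,60,0,85],[0,0,60,0,85],[-50,30,0,0,85],[-50,30,0,0,85],[-50,30,0,0,85],[0,0,0,0,85]]]'
python3 - <<'E'
from h import *
st()
for n in ('scene','side'):
    c=cam(n,n+'20'); 
    for t in ('cushion1','tray','coupling','toggle_tip'): find(c,n,t,5 if t=='cushion1' else 1)
a=cv2.imread('pics/scene20.png'); b=cv2.imread('pics/side20.png')
cv2.imwrite('pics/v20.png',np.hstack([a[100:384,40:440],b[100:384,112:512]]))
E
```

```text
time_s: 43.92
eef_pos: [0.563, -0.1311, 0.0085]
eef_rot: [-0.003, 0.996, 0.091, 0.012]
wrist_force: [-0.1, 0.4, 1.2]
opening: 0.589
time_s: 44.8
eef_pos: [0.4121, -0.0399, 0.1898]
eef_rot: [-0.002, 0.996, 0.092, 0.014]
wrist_force: [1.1, 0.3, -0.7]
opening: 0.991
t 44.8 tcp [412.1 -39.9 189.8] jawdeg -79.4 q [-0.4  -0.22  2.01  0.02  1.33  0.98] F [ 1.1  0.3 -0.7] T [-0.   -0.06 -0.04] op 0.991
scene cushion1 tip_of 0.83 [ 568. -135.    3.]
scene cushion1 tip_of 0.83 [534.   5.  -1.]
scene cushion1 tip_of 0.75 [ 598. -203.    2.]
scene cushion1 tip_of 0.55 [ 514. -188.    8.]
scene cushion1 tip_of 0.51 [751. 154.  -0.]
scene tray tip_of 0.86 [ 547. -212.    1.]
scene coupling tip_of 0.64 [ 533. -283.    4.]
scene toggle_tip tip_of 0.56 [447. 153. 148.]
side cushion1 tip_of 0.77 [ 562. -129.    7.]
side cushion1 tip_of 0.68 [451.   5.   2.]
side cushion1 tip_of 0.62 [ 510. -184.    6.]
side cushion1 tip_of 0.51 [ 593. -203.    8.]
side tray tip_of 0.84 [ 552. -213.   -1.]
side coupling tip_of 0.76 [ 533. -284.    3.]
side toggle_tip tip_of 0.66 [444. 154. 144.]
```

View pics/v20.png

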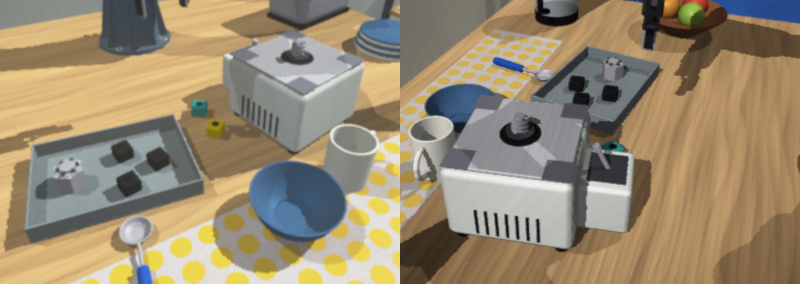

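The picture shows the coupling (68,170) and three cushions (122,150), (158,158), (128,183) in the tray. The deck is bare, the toggle is off and the bystanders are untouched. Hand in.

```bash
python3 -c "
from h import *
print(order.hand_in()); st()"
```

```text
the job is handed in; nothing more can be done
None
the job is handed in; nothing more can be done
```

The job is done and handed in at about 45 s of the 210 s allowed. I switched the toggle off first. Then I unscrewed the coupling clockwise, about 344° in two grips, and put it and the three cushions present in the tray; the front-left corner had none.

**Last checks:** The final scene and side pictures and the detector agree:
- The coupling and all three cushions stand on the tray floor, and the deck is bare.
- The toggle tip is at x ≈ 445 mm, which is off.
- The bowl, mug, spoon and the turquoise and yellow blocks look untouched.
- The tray had not moved noticeably by then, and the arm was clear of everything.

**What failed or disagreed:**
- The fingertips showed about 30 mm higher in the pictures than the reported TCP. My first two toggle pushes went over the lever for that reason, and I corrected for it from then on.
- A first try at the coupling's grip angle ran into joint 6's limit. The tool kept a tilt of about 1.6° for the rest of the job, with no visible effect.

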